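Top a mini burger with the tongs

ROBOT

A 6-joint arm with a two-finger parallel gripper is mounted at the origin on a cart in front of the work surface, level with it; the furniture and walls round the work are solid. World frame = base frame: x ahead of the robot, y to its left, z up, the work surface at z = 0. Lengths are in m, angles in rad, forces in N, time in s.
With the tool pointing down it reaches from about 0.375 to 0.9 m from the base axis. Payload 3.1 kg.
Tool frame: the origin (TCP) lies between the finger pads; the fingertips stand 14 mm ahead of it and the grasp point (between the pads) lies 5 mm behind it; z points along the fingers, y is the line along which they close (so a half turn about z gives the same grasp; the last joint's range is limited). The gripper opens to 87 mm and grips with 3 to 60 N. Pads are 19 mm wide; open, the fingers measure 117 mm over their backs; the gripper's body (75 mm by 190 mm) begins 51 mm behind the grasp point.
Start: joints at [1.054, 0.527, 1.433, -0, 1.181, -0.178], TCP at [0.208, 0.589, 0.237] pointing down, gripper open.
Joint ranges: [-3.08, 3.08], [-0.75, 2.2], [0.22, 2.44], [-1.43, 4.57], [0, 2.65], [-2.85, 2.85]. Speed limits (rad/s): [2.79, 2.79, 3.14, 3.14, 3.14, 3.14].

INTERFACE

Orientations are given as a unit quaternion [w, x, y, z].
In Python, from workcell import env gives the robot as it stands. The module is installed in compiled form; this text tells all that it offers.
- The arm moves only by the tool arm_command, never from a script. Its argument "increments" is a list that holds one entry, the list of rows, each a list of 7 numbers: the turn, a rotation vector about the tool's x, y, z in units of 120 degrees (1.0 is 120 degrees), then the shift along the tool's x, y, z in units of 150 mm (1.0 is 150 mm), then the opening, from 0 (shut) to 1 (fully open). In form: [[[rx, ry, rz, dx, dy, dz, claw], ...]]. A call has exactly 10 rows; each row shifts and turns the commanded pose from where the row before left it, along the tool's axes as they then stand; what a row does not reach is not made up. A row lasts 1/10 s, in which the tool goes at most 50 mm and 8.59 degrees, less where a joint would pass 70% of its speed; a pose out of reach is approached as far as the arm can. A call with a number of a shift or a turn outside -1 to 1 is refused whole. A call with a gripper value outside its range is refused whole. The fingers move at their own pace and stop on an object; "newtons" is the grip in N (left out, the last holds). Time passes only in rows, so rows that do not move let the fingers close, or fill a call up. It gives the time, the measured TCP pose, the force, the opening and the grip force at its end, in the units of the state.
- env.get_obs(): the state, without advancing time (a new reading comes with each control period).
- env.capture(name): name is "scene" or "top" or "wrist"; returns (picture, depth): 384x512x3 uint8, red, green, blue; 384x512 float32, m along the optical axis (not along the pixel's ray), 0 where there is no reading.
- env.camera_info(name): a dict with "fx", "fy", "cx", "cy" (pixels), "R" (3x3) and "t" (3): a world point X has camera coordinates R X + t. Camera axes: x right, y down, z forward; pixel columns grow to the right and rows downward; lengths in m; the calibration is good to about 2 mm. A picture is of the moment at which its call begins: read the wrist's pose just before it. camera_info takes no time and is no camera call; for the wrist camera it gives the pose at the moment of the call.
- env.job_done(): hands the job in; it is judged then, once.
Trained networks look in the newest picture that a camera, given by its name, has taken for a name from the list of things; names that differ only in an ending like _2 or _b are one class to them, and where a whole thing is asked for, a point or a joint stands for the part that bears it (a point fixed in the world has none). Each returns a list of dicts, best first, with "score" (0 to 1); they miss things now and then, are a little off and sometimes report something else, mostly with a low value. They report only what shows in the picture. A call takes as long as a camera call. They do not tell look-alikes from the thing itself.
- env.recognise(camera, target): "at" ([column, row] as shares, 0 to 1, of the picture: columns of its width, rows of its height, amid what is visible of it).
- env.trace(camera, target): "region" (384x512 bool, what is visible of it) and "at" ([column, row] as shares, 0 to 1, of the picture: columns of its width, rows of its height, amid what is visible of it).
- env.tip_of(camera, target): "at" ([column, row] as shares, 0 to 1, of the picture: columns of its width, rows of its height: a listed point, or the origin of a listed thing).
The state is a dict: "time": time; "q": joint angles; "dq": joint speeds; "joint_torque": joint torques, N m; "tcp_pos": TCP position; "tool_rot": TCP orientation; "contact_force": force on the tool from outside, world axes, zero at the start; "torque": the same for the moment, N m; "opening": opening from 0.0 (shut) to 1.0 (fully open); "gripper_force": force on a finger pad.
Only numpy, scipy, OpenCV 4.12 (cv2) and the standard library are available. Lean on these libraries where they do the work, as an engineer would, in place of code of your own. Each camera call takes 0.05 s, during which the arm holds its last target. There are 200 camera calls.

TASK

Finish the mini burger: lay the patty flat and centred on the lower bun half on the plate and let go of it. Then take the tongs from the drainer, grip the domed bun top between their jaws without the fingers ever touching it, and carry it over the burger. Finish while still holding it there in the tongs, still, roughly upright, centred over the patty and about 10 cm above it; do not knock any of the other things about.

Things in the scene. Friction and masses are not known exactly. Their poses are not given: they have to be found in the camera images.
- plate: round white plate on the worktop, 110 mm across, rim 10 mm high, flat middle 76 mm across and 5 mm above the worktop; fixed. Origin: centre of the underside; z up.
- bun_base: lower half of a mini bun, light brown disc, 55 mm across, 16 mm thick, loose, lying in the middle of the plate. Origin: centre of its underside; z up. 30 g.
- board: oblong wooden serving board on the worktop, 180 mm (its x) by 96 mm (its y), 12 mm thick, fixed. The patty and the bun top lie on it, 44 mm to either side of its middle along its x, in either order. Origin: centre of the underside. (A wall cupboard hangs over the right of the worktop from 0.5 m up, at y below about -0.4, x above 0.35.)
- patty: flat dark brown disc, 52 mm across, 16 mm thick, 40 g or so, loose on the board. Origin: centre of its underside; z up.
- bun_top: domed upper half of a mini bun, crusty brown, flat underneath, rounded above: 48 mm across at the widest (5 to 14 mm above its underside), 31.5 mm tall, 30 g or so, loose on the board. Origin: centre of its underside; z up.
- tongs: steel spring tongs, 110 g, 245 mm long, lying on their side on the drainer (2 mm below worktop). Two strip arms, 3 mm thick, 22 mm tall, stand on edge and close horizontally. Origin: on the midline of the open arms, at the underside, mid-length of the 70 mm straight grip part; x points to the jaws, y to the left arm, z up. Open, 60 mm over the arms at the origin. The frame turns with the left arm
- tongs_jaws (a point): midpoint between the open jaws, 100 mm ahead of the tongs' origin, 12 mm above their underside. Black jaws, 24 mm tall, slightly cupped, end 123 mm ahead of the origin; open they stand 79 mm apart here, 69 mm at the ends, 93 mm outside. Squeezed to 44 mm over the arms at the origin they are 49 mm apart and grip the bun top; each mm squeezed there closes them 1.95 mm
- tongs_hinge (a point): hinge axis at the rear of the tongs, 105 mm behind their origin, on the midline, 12 mm above the underside
- tongs_arm (a joint): closing angle of the right arm of the tongs against the left: 0 fully open, about 0.15 rad when gripping the bun top, 0.19 at most. A spring opens it: each side pushes out with about 4 N at the origin when open, 8 N when closed on the bun top
- garlic: garlic bulb, 60 mm; bystander, leave alone. Origin: centre of the underside.
- salt_shaker: glass shaker with a metal top, 44 mm across, 90 mm tall; bystander, leave alone. Origin: centre of the underside.
- jam_jar: jar with a screw lid, 62 mm across, 91 mm tall; bystander, leave alone. Origin: centre of the underside.
Not all that is in view belongs to the job. Of the things that look like the patty, the smallest one is meant.

How it is judged:
On the way, in this order (a step that is already met when the one before it is completed fails the run):
1. the patty lies flat on the lower bun, centred within 10 mm, and is released (horizontal distance between patty and bun_base below 0.01 m and z of patty in the frame of bun_base between 0.012 and 0.02 m and angle between patty's own z axis and vertical below 0.2 rad and horizontal distance between bun_base and plate below 0.025 m and contact force between patty and the fingers below 0.05 N and contact force between patty and bun_base above 0.05 N), for 0.3 s.
2. the bun top is gripped by the tongs and lifted off the board, no finger on it (contact force between bun_top and tongs above 0.5 N and contact force between bun_top and the arm below 0.1 N and contact force between bun_top and the fingers below 0.1 N and contact force between bun_top and patty below 0.02 N and contact force between bun_top and bun_base below 0.02 N and contact force between bun_top and plate below 0.02 N and contact force between bun_top and board below 0.02 N and height (world z) of bun_top above 0.05 m), for 0.3 s.
At the end, for the whole second after the job is handed in: Patty flat on the lower bun within 10 mm of its centre, not touched; lower bun within 25 mm of the plate centre; the held tongs alone grip the bun top (over 0.5 N), its underside 80 to 220 mm above the worktop, within 30 mm of the patty axis, tilted under 0.5 rad, still (horizontal distance between patty and bun_base below 0.01 m and z of patty in the frame of bun_base between 0.012 and 0.02 m and angle between patty's own z axis and vertical below 0.2 rad and horizontal distance between bun_base and plate below 0.025 m and contact force between patty and the fingers below 0.05 N and contact force between bun_top and tongs above 0.5 N and contact force between bun_top and the arm below 0.1 N and contact force between bun_top and the fingers below 0.1 N and contact force between bun_top and patty below 0.02 N and contact force between bun_top and bun_base below 0.02 N and contact force between bun_top and plate below 0.02 N and contact force between bun_top and board below 0.02 N and contact force between tongs and the fingers above 1 N and height (world z) of bun_top between 0.08 and 0.22 m and horizontal distance between bun_top and patty below 0.03 m and angle between bun_top's own z axis and vertical below 0.5 rad and linear speed of bun_top below 0.03 m/s); the arm keeps its last pose, push and grip.
It fails at once if the fingers or the arm touch the bun top (contact force between bun_top and the fingers above 0.5 N or contact force between bun_top and the arm above 0.5 N).
It fails at once if the garlic, salt shaker or jam jar is knocked about (moved over 40 mm) (distance of any of jam_jar, garlic, salt_shaker from where it was at the start of the episode above 0.04 m).
It also fails if it takes over 58 s, if anything falls off the work surface, if the arm or the gripper's body presses on something with over 40 N, if the wrist force passes 120 N, or if a joint passes its speed limit or range.

## Working session

There is one attempt and no reset: what is moved stays moved. The work goes in short steps, Python scripts to look and compute and a tool call to move; the robot and the scene stay as the last step left them, time stands still between calls to the robot, and variables do not carry over. Pictures are saved under pics/ and viewed, at most 10 in all, crops included, and the job is handed in when it is done.

Besides the shell and the picture viewer there is one more tool, called after ">>>" as name([rows], argument=value, ...), one row to a line, values as JSON. arm_command: Moves the arm, as the interface text tells. Its arguments: {"type":"object","properties":{"increments":{"type":"array","items":{"type":"array","items":{"type":"array","items":{"type":"number"}}}},"newtons":{"type":"number"}},"required":["increments"]}

```bash
mkdir -p pics; cat > h.py <<'E'
import numpy as np, cv2
from workcell import env
def save(n,im): cv2.imwrite('pics/'+n,cv2.cvtColor(im,cv2.COLOR_RGB2BGR))
def cloud(c,d,info=None):
    i=info or env.camera_info(c); v,u=np.mgrid[:384,:512]
    P=np.stack([(u-i['cx'])/i['fx']*d,(v-i['cy'])/i['fy']*d,d],-1)
    return (P-np.array(i['t']))@np.array(i['R'])
E
python3 - <<'E'
from h import *
o=env.get_obs(); print(o['time'],o['tcp_pos'],o['tool_rot'],o['opening'])
ims=[]
for c in ['scene','top']:
    im,d=env.capture(c); ims.append(im); W=cloud(c,d); np.save(c+'.npy',W); np.save(c+'_im.npy',im)
    for t in ['plate','bun_base','board','patty','bun_top','tongs','garlic','salt_shaker','jam_jar']:
        for r in env.trace(c,t)[:4]:
            if r['score']<.3: continue
            m=r['region']&(d>0); p=W[m]
            if len(p): print(c,t,round(r['score'],2),np.round(np.array(r['at'])*[512,384]),m.sum(),np.round(np.median(p,0),3),np.round(np.percentile(p,2,axis=0),3),np.round(np.percentile(p,98,axis=0),3))
    save(c+'.png',im)
E
```

```text
0.0 [0.20735912 0.58884314 0.23556025] [-3.56111827e-04  1.68591438e-01  9.85685404e-01 -1.04161828e-03] 1.0029005786229992
scene plate 0.89 [231. 241.] 606 [ 0.397 -0.193  0.006] [ 0.351 -0.243 -0.002] [ 0.457 -0.125  0.02 ]
scene bun_base 0.47 [234. 234.] 221 [ 0.392 -0.196  0.02 ] [ 0.372 -0.218  0.008] [ 0.42  -0.168  0.023]
scene board 0.84 [290. 216.] 707 [ 0.59  -0.264  0.01 ] [ 0.519 -0.298  0.002] [ 0.688 -0.194  0.014]
scene patty 0.79 [192. 183.] 272 [0.567 0.124 0.018] [ 0.542  0.099 -0.002] [0.606 0.165 0.022]
scene patty 0.78 [276. 247.] 483 [ 0.409 -0.329  0.021] [ 0.384 -0.358  0.003] [ 0.448 -0.293  0.024]
scene patty 0.76 [282. 213.] 190 [ 0.561 -0.237  0.026] [ 0.542 -0.258  0.011] [ 0.59  -0.211  0.029]
scene bun_top 0.63 [297. 200.] 173 [ 0.642 -0.255  0.031] [ 0.63  -0.27   0.011] [ 0.664 -0.23   0.042]
scene bun_top 0.31 [234. 174.] 415 [0.7   0.035 0.009] [ 0.609 -0.07  -0.004] [0.729 0.151 0.021]
scene bun_top 0.3 [351. 232.] 167 [ 0.491 -0.49   0.077] [ 0.483 -0.503  0.057] [ 0.505 -0.475  0.088]
scene tongs 0.71 [229. 174.] 445 [0.701 0.038 0.009] [ 0.609 -
[... 1159 characters left out ...]
ty 0.53 [297. 174.] 1706 [ 0.613 -0.247  0.013] [ 0.525 -0.294  0.007] [ 0.697 -0.194  0.017]
top bun_top 0.5 [302. 153.] 258 [ 0.654 -0.247  0.039] [ 0.634 -0.27   0.012] [ 0.681 -0.225  0.046]
top tongs 0.61 [152. 129.] 56 [0.723 0.144 0.018] [ 0.624 -0.04   0.004] [0.728 0.157 0.024]
top garlic 0.73 [223. 245.] 367 [ 0.407 -0.058  0.038] [ 0.381 -0.081 -0.001] [ 0.431 -0.03   0.055]
top salt_shaker 0.81 [387. 211.] 248 [ 0.499 -0.477  0.08 ] [ 0.483 -0.499  0.024] [ 0.516 -0.464  0.092]
top salt_shaker 0.4 [270. 240.] 954 [ 0.405 -0.191  0.008] [ 0.352 -0.242  0.002] [ 0.453 -0.143  0.014]
top jam_jar 0.9 [402. 246.] 640 [ 0.421 -0.499  0.089] [ 0.394 -0.533  0.012] [ 0.449 -0.48   0.095]
```

```bash
python3 - <<'E'
from h import *
im=np.load('top_im.npy'); W=np.load('top.npy')
save('crop1.png',cv2.resize(im[100:290,110:420],None,fx=2.58,fy=2.58,interpolation=cv2.INTER_CUBIC))
def circ(mask):
    c=max(cv2.findContours(mask.astype(np.uint8),0,1)[0],key=cv2.contourArea)
    p=W[c[:,0,1],c[:,0,0]]; return cv2.minEnclosingCircle(p[:,:2].astype(np.float32))
for n,(x,y,lo,hi,r) in dict(patty=(.565,-.24,.021,.040,.035),base=(.4,-.19,.016,.03,.035),top=(.653,-.247,.024,.06,.04),fake1=(.579,.131,.012,.04,.05),fake2=(.423,-.321,.012,.04,.05)).items():
    m=(np.hypot(W[...,0]-x,W[...,1]-y)<r)&(W[...,2]>lo)&(W[...,2]<hi)
    p=W[m]; print(n,m.sum(),p.mean(0).round(4),circ(m),((p.min(0)+p.max(0))/2).round(4))
m=(np.hypot(W[...,0]-.403,W[...,1]+.192)<.065)&(W[...,2]>.004); p=W[m]; print('plate',((p.min(0)+p.max(0))/2).round(4))
m=(abs(W[...,0]-.61)<.12)&(abs(W[...,1]+.245)<.065)&(W[...,2]>.006)&(W[...,2]<.05)
print('board',cv2.minAreaRect(W[m][:,:2].astype(np.float32)))
# tongs
for c in ['top','scene']:
    W=np.load(c+'.npy')
    m=(W[...,0]>.58)&(W[...,0]<.76)&(W[...,1]>-.12)&(W[...,1]<.2)&(W[...,2]>.008)&(W[...,2]<.05)
    p=W[m];print(c,len(p),p.min(0),p.max(0),cv2.minAreaRect(p[:,:2].astype(np.float32)))
    for t in ['tongs','tongs_jaws','tongs_hinge']:
        for r in env.tip_of(c,t)[:2]:
            i=env.camera_info(c);u,v=np.array(r['at'])*[512,384]
            R=np.array(i['R']);ray=R.T@[(u-i['cx'])/i['fx'],(v-i['cy'])/i['fy'],1];C=-R.T@np.array(i['t'])
            z=-.002 if t=='tongs' else .01
            print(c,t,r['score'],(u,v),(C+ray*(z-C[2])/ray[2]).round(4))
E
```

```text
patty 287 [ 0.5709 -0.233   0.029 ] ((0.5711784958839417, -0.23310735821723938), 0.025939805433154106) [ 0.5714 -0.2335  0.0288]
base 324 [ 0.4009 -0.1922  0.022 ] ((0.40118810534477234, -0.19230841100215912), 0.026954060420393944) [ 0.401  -0.1925  0.0225]
top 235 [ 0.6539 -0.2463  0.0387] ((0.6565808057785034, -0.24733933806419373), 0.023860547691583633) [ 0.6554 -0.2473  0.0376]
fake1 573 [0.5801 0.1331 0.0216] ((0.5815471410751343, 0.1335703283548355), 0.037481993436813354) [0.5809 0.1336 0.02  ]
fake2 604 [ 0.4231 -0.3212  0.0233] ((0.4228473901748657, -0.32196474075317383), 0.03687148168683052) [ 0.4227 -0.3225  0.0207]
plate [ 0.4023 -0.1917  0.5922]
board ((0.6134047508239746, -0.2430391013622284), (0.12544843554496765, 0.22357572615146637), 89.83912658691406)
top 713 [ 0.58001927 -0.11998829  0.00801081] [0.75895922 0.17239954 0.02850546] ((0.6673687696456909, 0.025347501039505005), (0.17693287134170532, 0.2913130223751068), 1.2633684873580933)
top tongs 0.82 (np.float64(188.2112), np.float64(142.5024)) [ 0.6884  0.0532 -0.002 ]
top tongs 0.62 (np.float64(382.3104), np.float64(212.5824)) [ 0.5046 -0.486  -0.002 ]
top tongs_jaws 0.95 (np.float64(224.3072), np.float64(156.2112)) [ 0.6494 -0.05    0.01  ]
top tongs_hinge 0.77 (np.float64(150.4768), np.float64(131.2896)) [0.7152 0.1573 0.01  ]
scene 337 [ 0.58030834 -0.11439043  0.0080003 ] [0.75969173 0.19019452 0.04027193] ((0.6703190207481384, 0.03780797868967056), (0.1795159876346588, 0.30427828431129456), 0.16009412705898285)
scene tongs 0.94 (np.float64(228.1984), np.float64(178.0992)) [ 0.6869  0.0607 -0.002 ]
scene tongs_jaws 0.67 (np.float64(249.9072), np.float64(188.8896)) [ 0.6471 -0.0633  0.01  ]
scene tongs_hinge 0.89 (np.float64(216.2176), np.float64(165.0816)) [0.727  0.1482 0.01  ]
```

View pics/crop1.png

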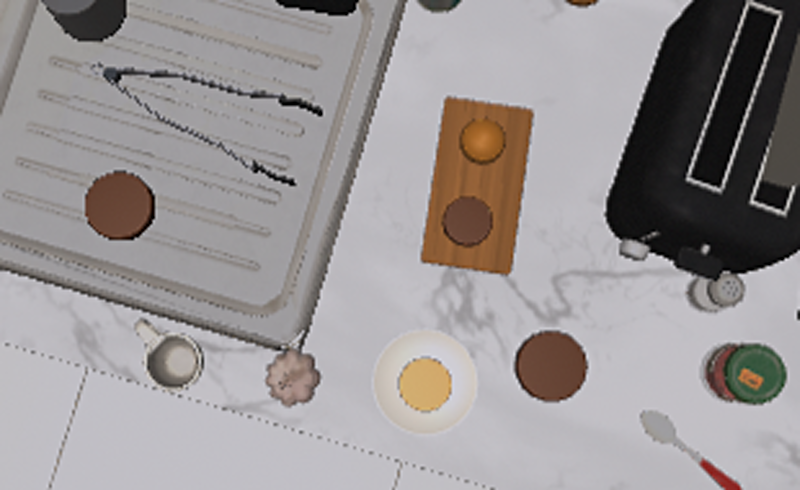

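View pics/scene.png

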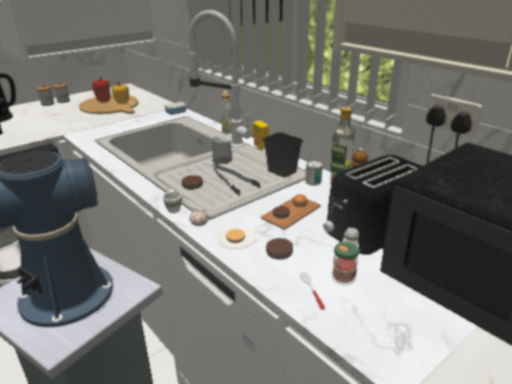

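Things that look like the patty, with pixels in the crop:
- (120,205) on the drainer, about 75 mm across.
- (551,366) on the worktop, about 74 mm across.
- (467,220) on the board, about 52 mm across.

The third one, at (467,220), is the patty: it is the smallest and lies on the board. The bun top is at (482,140), the bun base at (425,384), and the tongs run from the hinge at (108,73) to the jaws at (300,145). The enlarged crop confirms this.

>>> arm_command([
  [[0, 0, 0, -0.205, -0.218, 0.02, 1], [0, 0, 0, -0.205, -0.218, 0.02, 1], [0, 0, 0, -0.205, -0.218, 0.02, 1], [0, 0, 0, -0.205, -0.218, 0.02, 1], [0, 0, 0, -0.205, -0.218, 0.02, 1], [0, 0, 0, -0.205, -0.218, 0.02, 1], [0, 0, 0, -0.205, -0.218, 0.02, 1], [0, 0, 0, -0.205, -0.218, 0.02, 1], [0, 0, 0, -0.205, -0.218, 0.02, 1], [0, 0, 0, -0.205, -0.218, 0.02, 1]],
], newtons=15)

```text
time: 2.3
tcp_pos: [0.3898, 0.1772, 0.2068]
tool_rot: [0.001, 0.169, 0.986, 0.0]
contact_force: [0.5, -0.9, -0.6]
opening: 1.0
gripper_force: 0.0
```

>>> arm_command([
  [[0, 0, 0, -0.205, -0.218, 0.03, 1], [0, 0, 0, -0.205, -0.218, 0.03, 1], [0, 0, 0, -0.205, -0.218, 0.03, 1], [0, 0, 0, -0.205, -0.218, 0.03, 1], [0, 0, 0, -0.205, -0.218, 0.03, 1], [0, 0, 0, -0.205, -0.218, 0.03, 1], [0, 0, 0, -0.205, -0.218, 0.03, 1], [0, 0, 0, -0.205, -0.218, 0.03, 1], [0, 0, 0, -0.205, -0.218, 0.03, 1], [0, 0, 0, -0.205, -0.218, 0.03, 1]],
])

```text
time: 3.3
tcp_pos: [0.571, -0.2337, 0.1615]
tool_rot: [0.0, 0.169, 0.986, 0.0]
contact_force: [0.1, 0.2, -0.1]
opening: 1.003
gripper_force: 0.0
```

```bash
cat >> h.py <<'E'
def step(pos,yaw_y=None):
    """tool-frame shift (units of 150 mm) to world pos, total; yaw_y = wanted world angle (deg) of tool y -> rz units"""
    from scipy.spatial.transform import Rotation as R
    o=env.get_obs(); q=o['tool_rot']; M=R.from_quat([q[1],q[2],q[3],q[0]]).as_matrix()
    cur=np.degrees(np.arctan2(M[1,1],M[0,1]))
    print('t',round(o['time'],2),'tcp',o['tcp_pos'].round(4),'yaw',round(cur,2),'M z',M[:,2].round(3),'shift',(M.T@(np.array(pos)-o['tcp_pos'])/.15).round(3), 'rz',None if yaw_y is None else round(-(yaw_y-cur)/120,3))
E
python3 - <<'E'
from h import *
i=env.camera_info('wrist'); im,d=env.capture('wrist'); W=cloud('wrist',d,i); save('w1.png',im)
for x,y,lo,hi in [(.571,-.2335,.021,.035)]:
    m=(np.hypot(W[...,0]-x,W[...,1]-y)<.036)&(W[...,2]>lo)&(W[...,2]<hi); p=W[m]
    print('patty',m.sum(),p.mean(0).round(4),((p.min(0)+p.max(0))/2).round(4),(p.max(0)-p.min(0)).round(4)) if m.sum() else print('none')
step((.571,-.2335,.029))
# occupancy from top+scene
H={}
for c in ['top','scene']:
    P=np.load(c+'.npy').reshape(-1,3); P=P[(P[:,2]>.06)&(P[:,0]>.3)&(P[:,0]<1)&(P[:,1]>-.55)&(P[:,1]<.3)]
    for p in P:
        k=(int(np.floor(p[0]/.05)),int(np.floor(p[1]/.05))); H[k]=max(H.get(k,0),p[2])
print('rows x .3..., cols y .3 down to -.55')
for a in range(6,20): print(round(a*.05,2),[int(100*H.get((a,b),0)) for b in range(5,-12,-1)])
E
```

```text
patty 1720 [ 0.5701 -0.232   0.0277] [ 0.5712 -0.2323  0.0255] [0.0506 0.051  0.0087]
t 3.35 tcp [ 0.5751 -0.2419  0.1613] yaw 70.39 M z [ 0.007 -0.008 -1.   ] shift [0.053 0.048 0.881] rz None
rows x .3..., cols y .3 down to -.55
0.3 [0, 0, 0, 0, 0, 0, 0, 0, 0, 0, 0, 0, 0, 0, 0, 0, 0]
0.35 [0, 0, 0, 0, 6, 0, 0, 0, 0, 0, 0, 0, 0, 0, 0, 9, 9]
0.4 [0, 0, 0, 0, 0, 0, 0, 0, 0, 118, 0, 0, 0, 0, 0, 9, 9]
0.45 [0, 0, 0, 0, 0, 0, 0, 0, 0, 0, 0, 0, 0, 0, 0, 9, 62]
0.5 [0, 0, 0, 0, 0, 0, 0, 0, 0, 0, 0, 0, 0, 79, 75, 66, 61]
0.55 [0, 0, 0, 0, 0, 0, 0, 0, 0, 0, 0, 0, 0, 79, 56, 19, 19]
0.6 [0, 0, 0, 0, 0, 0, 0, 0, 0, 0, 0, 0, 0, 77, 76, 19, 18]
0.65 [0, 0, 0, 0, 0, 0, 0, 0, 0, 0, 0, 0, 0, 10, 75, 19, 19]
0.7 [0, 0, 0, 0, 0, 0, 0, 0, 0, 0, 0, 0, 0, 0, 71, 19, 19]
0.75 [0, 9, 9, 9, 0, 0, 13, 13, 13, 7, 6, 0, 0, 0, 63, 19, 19]
0.8 [0, 9, 9, 9, 0, 0, 13, 0, 13, 7, 7, 26, 20, 23, 54, 52, 42]
0.85 [0, 0, 0, 0, 0, 0, 13, 13, 13, 24, 42, 43, 43, 45, 46, 43, 42]
0.9 [50, 48, 15, 15, 0, 55, 24, 56, 56, 24, 42, 42, 42, 42, 41, 37, 0]
0.95 [49, 47, 54, 45, 55, 55, 24, 56, 56, 27, 41, 27, 27, 27, 28, 0, 0]
```

View pics/w1.png

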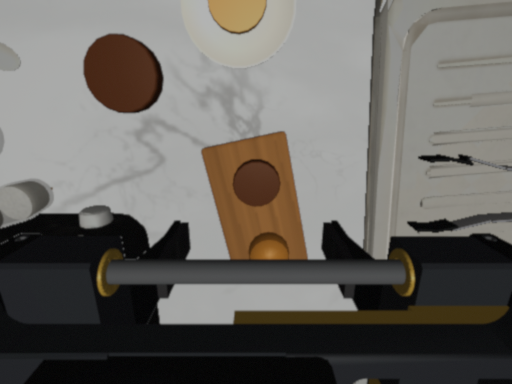

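The wrist view shows the patty at (257,183) on the board. The bun top is at (269,252), and the larger disc at (123,73) is a decoy.

>>> arm_command([
  [[0, 0, 0, 0, 0, 0.1, 1], [0, 0, 0, 0, 0, 0.1, 1], [0, 0, 0, 0, 0, 0.1, 1], [0, 0, 0, 0, 0, 0.1, 1], [0, 0, 0, 0, 0, 0.1, 1], [0, 0, 0, 0, 0, 0.1, 1], [0, 0, 0, 0, 0, 0.1, 1], [0, 0, 0, 0, 0, 0.1, 1], [0, 0, 0, 0, 0, 0, 1], [0, 0, 0, 0, 0, 0, 1]],
])

```text
time: 4.35
tcp_pos: [0.5702, -0.2317, 0.041]
tool_rot: [-0.0, 0.169, 0.986, 0.0]
contact_force: [0.4, -1.0, 0.2]
opening: 1.001
gripper_force: 0.0
```

```bash
python3 -c "
from h import *
step((.571,-.233,.029))"
```

```text
t 4.35 tcp [ 0.5702 -0.2317  0.041 ] yaw 70.59 M z [-0.001  0.    -1.   ] shift [-0.008 -0.007  0.08 ] rz None
```

>>> arm_command([
  [[0, 0, 0, -0.008, -0.007, 0.04, 1], [0, 0, 0, 0, 0, 0.04, 1], [0, 0, 0, 0, 0, 0, 0.8], [0, 0, 0, 0, 0, 0, 0.65], [0, 0, 0, 0, 0, 0, 0.5], [0, 0, 0, 0, 0, 0, 0.4], [0, 0, 0, 0, 0, 0, 0.4], [0, 0, 0, 0, 0, 0, 0.4], [0, 0, 0, 0, 0, 0, 0.4], [0, 0, 0, 0, 0, 0, 0.4]],
], newtons=10)

```text
time: 5.35
tcp_pos: [0.5712, -0.2332, 0.0297]
tool_rot: [0.0, 0.169, 0.986, -0.0]
contact_force: [-0.7, 0.3, 1.4]
opening: 0.586
gripper_force: 10.0
```

>>> arm_command([
  [[0, 0, 0, 0, 0, 0, 0.4], [0, 0, 0, 0, 0, -0.05, 0.4], [0, 0, 0, 0, 0, -0.1, 0.4], [0, 0, 0, 0, 0, -0.1, 0.4], [0, 0, 0, 0, 0, -0.1, 0.4], [0, 0, 0, 0, 0, -0.1, 0.4], [0, 0, 0, 0, 0, 0, 0.4], [0, 0, 0, 0, 0, 0, 0.4], [0, 0, 0, 0, 0, 0, 0.4], [0, 0, 0, 0, 0, 0, 0.4]],
])

```text
time: 6.35
tcp_pos: [0.5706, -0.2328, 0.0962]
tool_rot: [-0.001, 0.169, 0.986, 0.0]
contact_force: [-0.1, -0.4, -0.1]
opening: 0.59
gripper_force: 10.0
```

```bash
python3 - <<'E'
from h import *
step((.4012,-.1923,.09))
for c in ['top','wrist']:
    i=env.camera_info(c); im,d=env.capture(c); W=cloud(c,d,i)
    if c=='wrist': save('w2.png',im)
    m=(np.hypot(W[...,0]-.401,W[...,1]+.1925)<.035)&(W[...,2]>.016)&(W[...,2]<.03); p=W[m]
    print(c,'base',m.sum(),p.mean(0).round(4),((p.min(0)+p.max(0))/2).round(4),(p.max(0)-p.min(0)).round(4))
    m=(np.hypot(W[...,0]-.402,W[...,1]+.192)<.065)&(W[...,2]>.004)&(W[...,2]<.03); p=W[m]; print('plate',((p.min(0)+p.max(0))/2).round(4))
E
```

```text
t 6.35 tcp [ 0.5706 -0.2328  0.0962] yaw 70.58 M z [-0.002  0.001 -1.   ] shift [ 1.155 -0.121  0.043] rz None<stdin>:7: RuntimeWarning: Mean of empty slice.
  ret = um.true_divide(
Traceback (most recent call last):
ValueError: zero-size array to reduction operation minimum which has no identity
```

>>> arm_command([
  [[0, 0, 0, 0.1, -0.01, 0, 0.4], [0, 0, 0, 0.2, -0.02, 0, 0.4], [0, 0, 0, 0.2, -0.02, 0, 0.4], [0, 0, 0, 0.2, -0.02, 0, 0.4], [0, 0, 0, 0.2, -0.02, 0, 0.4], [0, 0, 0, 0.155, -0.02, 0, 0.4], [0, 0, 0, 0.1, -0.011, 0, 0.4], [0, 0, 0, 0, 0, 0.1, 0.4], [0, 0, 0, 0, 0, 0.1, 0.4], [0, 0, 0, 0, 0, 0, 0.4]],
])

```text
time: 7.4
tcp_pos: [0.4008, -0.1922, 0.0657]
tool_rot: [-0.002, 0.169, 0.986, 0.001]
contact_force: [0.6, -0.7, 0.8]
opening: 0.592
gripper_force: 10.0
```

```bash
python3 - <<'E'
from h import *
step((.4012,-.1923,.039))
i=env.camera_info('wrist'); im,d=env.capture('wrist'); W=cloud('wrist',d,i)
save('w2.png',im)
E
```

```text
t 7.4 tcp [ 0.4008 -0.1922  0.0657] yaw 70.57 M z [-0.003  0.002 -1.   ] shift [-0.003 -0.     0.178] rz None
```

View pics/w2.png

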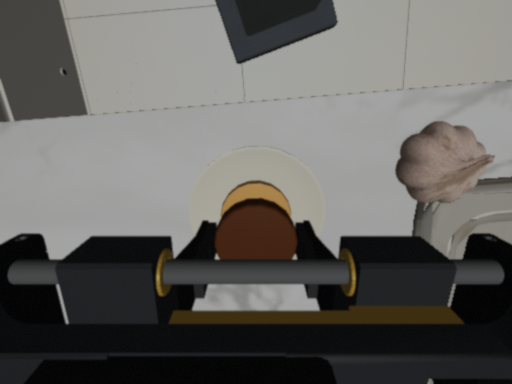

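The wrist view shows the patty at (256,238) held just above the bun base at (256,205), with the plate around it. Next I lower it and let go.

>>> arm_command([
  [[0, 0, 0, 0, 0, 0.06, 0.4], [0, 0, 0, 0, 0, 0.06, 0.4], [0, 0, 0, 0, 0, 0.055, 0.4], [0, 0, 0, 0, 0, 0, 0.4], [0, 0, 0, 0, 0, 0, 0.4], [0, 0, 0, 0, 0, 0, 0.62], [0, 0, 0, 0, 0, 0, 0.75], [0, 0, 0, 0, 0, 0, 1], [0, 0, 0, 0, 0, 0, 1], [0, 0, 0, 0, 0, -0.1, 1]],
])

```text
time: 8.45
tcp_pos: [0.401, -0.1922, 0.0551]
tool_rot: [-0.001, 0.169, 0.986, 0.001]
contact_force: [0.3, 0.7, 0.5]
opening: 0.898
gripper_force: 0.0
```

>>> arm_command([
  [[0, 0, 0, 0, 0, -0.1, 1], [0, 0, 0, 0, 0, -0.1, 1], [0, 0, 0, 0, 0, -0.2, 1], [0, 0, 0, 0, 0, -0.2, 1], [0, 0, 0, 0, 0, -0.2, 1], [0, 0, 0, 0, 0, -0.2, 1], [0, 0, 0, 0, 0, -0.1, 1], [0, 0, 0, 0, 0, 0, 1], [0, 0, 0, 0, 0, 0, 1], [0, 0, 0, 0, 0, 0, 1]],
])

```text
time: 9.45
tcp_pos: [0.4009, -0.1921, 0.2197]
tool_rot: [-0.001, 0.169, 0.986, 0.001]
contact_force: [-0.5, -0.3, 0.1]
opening: 1.003
gripper_force: 0.0
```

```bash
python3 - <<'E'
from h import *
i=env.camera_info('wrist'); im,d=env.capture('wrist'); W=cloud('wrist',d,i)
save('w3.png',im)
for n,lo,hi in [('patty',.03,.05),('plate',.004,.03)]:
    m=(np.hypot(W[...,0]-.401,W[...,1]+.192)<.065)&(W[...,2]>lo)&(W[...,2]<hi); p=W[m]; print(n,p.mean(0).round(4),((p.min(0)+p.max(0))/2).round(4),(p.max(0)-p.min(0)).round(4))
W=np.load('top.npy')
# tongs close-up points: high band
m=(W[...,0]>.6)&(W[...,0]<.76)&(W[...,1]>-.1)&(W[...,1]<.18)&(W[...,2]>.012)&(W[...,2]<.03)
print(W[m][np.argsort(W[m][:,1])][::4].round(3).tolist())
step((.66,.03,.2),-18.4)
E
```

```text
patty [ 0.4008 -0.1916  0.0367] [ 0.4019 -0.1919  0.0346] [0.0513 0.0508 0.0089]
plate [ 0.4006 -0.1899  0.008 ] [ 0.4038 -0.1913  0.017 ] [0.1101 0.1095 0.0259]
[[0.645, -0.091, 0.013], [0.691, -0.073, 0.019], [0.69, -0.068, 0.023], [0.692, -0.063, 0.022], [0.692, -0.059, 0.012], [0.698, -0.054, 0.021], [0.694, -0.049, 0.027], [0.608, -0.048, 0.014], [0.696, -0.044, 0.028], [0.611, -0.041, 0.023], [0.614, -0.038, 0.024], [0.7, -0.035, 0.023], [0.615, -0.035, 0.02], [0.614, -0.032, 0.022], [0.616, -0.03, 0.029], [0.617, -0.027, 0.023], [0.617, -0.024, 0.021], [0.617, -0.021, 0.019], [0.622, -0.016, 0.024], [0.622, -0.013, 0.021], [0.627, -0.01, 0.023], [0.629, -0.008, 0.027], [0.703, -0.007, 0.018], [0.623, -0.004, 0.018], [0.706, -0.001, 0.017], [0.627, 0.004, 0.022], [0.633, 0.007, 0.02], [0.706, 0.012, 0.019], [0.638, 0.015, 0.02], [0.639, 0.018, 0.018], [0.641, 0.021, 0.018], [0.71, 0.026, 0.021], [0.648, 0.029, 0.025], [0.713, 0.032, 0.021], [0.712, 0.035, 0.016], [0.716, 0.04, 0.022], [0.714, 0.043, 0.017], [0.716, 0.046, 0.02], [0.657, 0.049, 0.018], [0.659, 0.054, 0.025], [0.
[... 728 characters left out ...]
4, 0.132, 0.015], [0.603, 0.134, 0.021], [0.6, 0.134, 0.019], [0.611, 0.135, 0.019], [0.602, 0.136, 0.023], [0.728, 0.137, 0.021], [0.708, 0.139, 0.022], [0.605, 0.139, 0.021], [0.707, 0.141, 0.013], [0.608, 0.142, 0.023], [0.728, 0.143, 0.021], [0.718, 0.144, 0.015], [0.605, 0.145, 0.022], [0.723, 0.146, 0.019], [0.614, 0.146, 0.017], [0.721, 0.147, 0.024], [0.725, 0.148, 0.022], [0.602, 0.149, 0.024], [0.716, 0.151, 0.02], [0.725, 0.151, 0.019], [0.716, 0.153, 0.021], [0.727, 0.154, 0.021], [0.607, 0.156, 0.021], [0.601, 0.157, 0.025], [0.602, 0.161, 0.022], [0.729, 0.172, 0.013]]
t 9.5 tcp [ 0.401  -0.1921  0.2196] yaw 70.59 M z [-0.002  0.002 -1.   ] shift [-1.137  1.97   0.13 ] rz 0.742
```

View pics/w3.png

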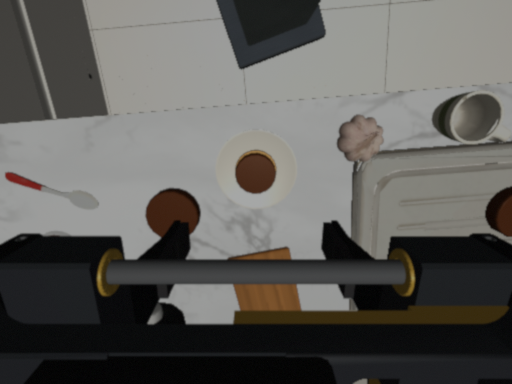

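The patty lies centred on the bun base: (257,173) in the picture, measured at (0.401, -0.192). Next, the tongs.

>>> arm_command([
  [[0, 0, 0.07, 0, 0, 0, 1], [0, 0, 0.07, 0, 0, 0, 1], [0, 0, 0.07, 0, 0, 0, 1], [0, 0, 0.07, 0, 0, 0, 1], [0, 0, 0.07, 0, 0, 0, 1], [0, 0, 0.07, 0, 0, 0, 1], [0, 0, 0.07, 0, 0, 0, 1], [0, 0, 0.07, 0, 0, 0, 1], [0, 0, 0.07, 0, 0, 0, 1], [0, 0, 0.07, 0, 0, 0, 1]],
])

```text
time: 10.5
tcp_pos: [0.4012, -0.1923, 0.2196]
tool_rot: [-0.001, 0.787, 0.617, -0.0]
contact_force: [-1.0, -0.8, 0.2]
opening: 0.998
gripper_force: 0.0
```

>>> arm_command([
  [[0, 0, 0.045, 0, 0, 0, 1], [0, 0, 0, 0.241, 0.142, 0, 1], [0, 0, 0, 0.241, 0.142, 0, 1], [0, 0, 0, 0.241, 0.142, 0, 1], [0, 0, 0, 0.241, 0.142, 0, 1], [0, 0, 0, 0.241, 0.142, 0, 1], [0, 0, 0, 0.241, 0.142, 0, 1], [0, 0, 0, 0.241, 0.142, 0, 1], [0, 0, 0, 0.241, 0.142, 0, 1], [0, 0, 0, 0, 0, 0, 1]],
])

```text
time: 11.5
tcp_pos: [0.6594, 0.0297, 0.2188]
tool_rot: [-0.0, 0.812, 0.584, 0.001]
contact_force: [-1.7, -0.1, -0.1]
opening: 0.998
gripper_force: 0.0
```

```bash
python3 - <<'E'
from h import *
step((.6875,.054,.2),-18.8)
i=env.camera_info('wrist'); im,d=env.capture('wrist'); Ww=cloud('wrist',d,i); save('w4.png',im)
a=np.radians(-18.8); Y=np.array([np.cos(a),np.sin(a)]); X=np.array([-Y[1],Y[0]]); O=np.array([.6875,.054])
W=np.concatenate([np.load(c+'.npy').reshape(-1,3) for c in ['top','scene']])
for P,n in [(W,'topscene'),(Ww.reshape(-1,3),'wrist')]:
    L=(P[:,:2]-O)@np.stack([X,Y],1); m=(P[:,2]>.05)&(P[:,2]<.2)&(abs(L[:,0])<.09)&(abs(L[:,1])<.16)
    q=np.c_[L[m],P[m,2]]; q=q[np.argsort(np.abs(q[:,1]))]
    print(n,m.sum(),q[:200:20].round(3).tolist())
for P,n in [(Ww.reshape(-1,3),'wrist'),(np.load('top.npy').reshape(-1,3),'top')]:
    L=(P[:,:2]-O)@np.stack([X,Y],1); m=(P[:,2]>.013)&(P[:,2]<.032)&(abs(L[:,1])<.06)&(L[:,0]>-.14)&(L[:,0]<.12)
    for b in np.arange(-.14,.12,.02):
        k=m&(L[:,0]>=b)&(L[:,0]<b+.02); s=L[k,1]; z=P[k,2]
        if (s>0).any() and (s<0).any(): print(n,round(b+.01,2),np.median(s[s<0]).round(4),np.median(s[s>0]).round(4),k.sum(),np.percentile(z,90).round(3))
    print(L[m,0].min(),L[m,0].max())
E
```

```text
t 11.5 tcp [0.6594 0.0297 0.2188] yaw -18.58 M z [ 0.001  0.001 -1.   ] shift [0.213 0.126 0.126] rz 0.002
topscene 535 [[-0.041, 0.12, 0.12], [-0.035, 0.125, 0.124], [-0.039, 0.126, 0.084], [-0.02, 0.127, 0.126], [-0.054, 0.128, 0.065], [-0.069, 0.129, 0.119], [-0.034, 0.13, 0.069], [-0.054, 0.131, 0.128], [-0.044, 0.131, 0.08], [-0.047, 0.132, 0.087]]
wrist 2556 [[-0.03, 0.124, 0.128], [-0.027, 0.124, 0.128], [-0.033, 0.125, 0.122], [-0.028, 0.125, 0.12], [-0.038, 0.125, 0.128], [-0.031, 0.126, 0.128], [-0.025, 0.126, 0.119], [-0.024, 0.126, 0.12], [-0.041, 0.126, 0.128], [-0.045, 0.127, 0.122]]
wrist -0.13 -0.0395 0.0407 11 0.023
wrist -0.11 -0.0405 0.0412 98 0.023
wrist -0.09 -0.0391 0.0409 91 0.023
wrist -0.07 -0.0389 0.0408 116 0.021
wrist -0.05 -0.0334 0.036 70 0.019
wrist -0.03 -0.0291 0.0322 76 0.02
wrist -0.01 -0.0277 0.0303 83 0.021
wrist 0.01 -0.0251 0.0291 85 0.021
wrist 0.03 -0.0238 0.0283 88 0.021
wrist 0.05 -0.0188 0.0239 94 0.019
wrist 0.07 -0.0129 0.0183 99 0.019
wrist 0.09 -0.0065 0.0116 136 0.02
wrist 0.11 -0.0015 0.0055 125 0.02
-0.12257824600791814 0.119830768110662
top -0.13 -0.0409 0.0402 7 0.023
top -0.11 -0.0415 0.0414 29 0.024
top -0.09 -0.04 0.0392 29 0.026
top -0.07 -0.0398 0.0397 22 0.026
top -0.05 -0.0344 0.036 22 0.021
top -0.03 -0.0298 0.0314 21 0.023
top -0.01 -0.0276 0.03 22 0.022
top 0.01 -0.0265 0.0284 23 0.023
top 0.03 -0.0243 0.0266 19 0.021
top 0.05 -0.0195 0.0227 21 0.022
top 0.07 -0.013 0.0167 18 0.02
top 0.09 -0.0074 0.0103 32 0.021
top 0.11 -0.0034 0.0062 24 0.024
-0.12433700445466174 0.11942954523911407
```

View pics/w4.png

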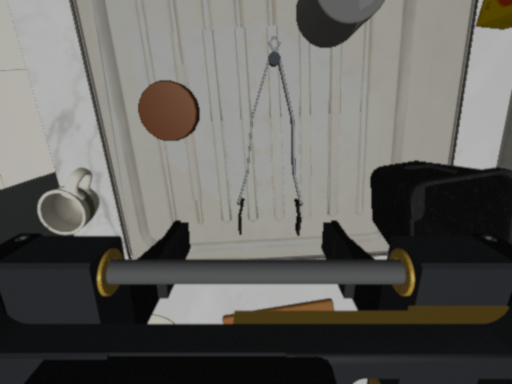

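The view shows the tongs with hinge at (274,58) and jaw ends at (240,232) and (298,232). They lie lined up with the tool; the tall black box at (440,200) clears the gripper's body by about 25 mm.

>>> arm_command([
  [[0, 0, 0, 0.11, 0.065, 0.05, 1], [0, 0, 0, 0.11, 0.07, 0.15, 1], [0, 0, 0, 0, 0, 0.2, 1], [0, 0, 0, 0, 0, 0.2, 1], [0, 0, 0, 0, 0, 0.2, 1], [0, 0, 0, 0, 0, 0.15, 1], [0, 0, 0, 0, 0, 0.05, 1], [0, 0, 0, 0, 0, 0, 1], [0, 0, 0, 0, 0, 0, 1], [0, 0, 0, 0, 0, 0, 1]],
])

```text
time: 12.55
tcp_pos: [0.6871, 0.0505, 0.0725]
tool_rot: [0.001, 0.813, 0.582, 0.001]
contact_force: [-0.4, 0.1, -0.2]
opening: 1.001
gripper_force: 0.0
```

```bash
python3 -c "
from h import *
step((.6885,.0537,.0155),-18.6)"
```

```text
t 12.55 tcp [0.6871 0.0505 0.0725] yaw -18.82 M z [ 0.003 -0.    -1.   ] shift [0.023 0.001 0.38 ] rz -0.002
```

>>> arm_command([
  [[0, 0, 0, 0.023, 0, 0.1, 1], [0, 0, 0, 0, 0, 0.1, 1], [0, 0, 0, 0, 0, 0.1, 1], [0, 0, 0, 0, 0, 0.05, 1], [0, 0, 0, 0, 0, 0.025, 1], [0, 0, 0, 0, 0, 0, 1], [0, 0, 0, 0, 0, 0, 0.8], [0, 0, 0, 0, 0, 0, 0.68], [0, 0, 0, 0, 0, 0, 0.64], [0, 0, 0, 0, 0, 0, 0.64]],
], newtons=25)

```text
time: 13.55
tcp_pos: [0.6874, 0.0541, 0.0147]
tool_rot: [0.0, 0.813, 0.582, 0.0]
contact_force: [0.2, 0.2, 0.2]
opening: 0.721
gripper_force: 0.2
```

>>> arm_command([
  [[0, 0, 0, 0, 0, 0, 0.64], [0, 0, 0, 0, 0, 0, 0.64], [0, 0, 0, 0, 0, 0, 0.64], [0, 0, 0, 0, 0, 0, 0.64], [0, 0, 0, 0, 0, 0, 0.64], [0, 0, 0, 0, 0, 0, 0.64], [0, 0, 0, 0, 0, 0, 0.64], [0, 0, 0, 0, 0, 0, 0.64], [0, 0, 0, 0, 0, 0, 0.64], [0, 0, 0, 0, 0, 0, 0.64]],
])

```text
time: 14.55
tcp_pos: [0.6873, 0.054, 0.0147]
tool_rot: [0.0, 0.813, 0.582, 0.0]
contact_force: [-0.8, -1.5, 1.6]
opening: 0.64
gripper_force: 5.8
```

>>> arm_command([
  [[0, 0, 0, 0, 0, -0.02, 0.64], [0, 0, 0, 0, 0, -0.05, 0.64], [0, 0, 0, 0, 0, -0.1, 0.64], [0, 0, 0, 0, 0, -0.15, 0.64], [0, 0, 0, 0, 0, -0.2, 0.64], [0, 0, 0, 0, 0, -0.2, 0.64], [0, 0, 0, 0, 0, -0.15, 0.64], [0, 0, 0, 0, 0, -0.05, 0.64], [0, 0, 0, 0, 0, 0, 0.64], [0, 0, 0, 0, 0, 0, 0.64]],
])

```text
time: 15.55
tcp_pos: [0.6863, 0.0542, 0.1517]
tool_rot: [-0.001, 0.813, 0.582, -0.001]
contact_force: [-0.4, -0.5, -2.2]
opening: 0.64
gripper_force: 4.8
```

```bash
cat > tl.py <<'E'
from h import *
def tongs(c,lo=.012):
    """outline of held tongs in the tool frame (x' along tool -x = towards jaws, y' = tool y), plus world z"""
    from scipy.spatial.transform import Rotation as R
    o=env.get_obs(); q=o['tool_rot']; M=R.from_quat([q[1],q[2],q[3],q[0]]).as_matrix()
    i=env.camera_info(c); im,d=env.capture(c); W=cloud(c,d,i); P=W.reshape(-1,3)
    L=(P-o['tcp_pos'])@M   # tool frame
    m=(d.ravel()>0)&(abs(L[:,1])<.06)&(L[:,2]>-.015)&(L[:,2]<.03)&(L[:,0]>-.15)&(L[:,0]<.14)
    for b in np.arange(-.14,.14,.02):
        k=m&(L[:,0]>=b)&(L[:,0]<b+.02); s=L[k,1]
        if k.sum()>3: print(c,round(b+.01,2),np.median(s[s<0]).round(4),np.median(s[s>0]).round(4),k.sum(),'z lo/hi',np.percentile(L[k,2],[5,50,95]).round(4))
    print('x range',L[m,0].min().round(4),L[m,0].max().round(4))
    return im
E
python3 - <<'E'
from tl import *
import warnings; warnings.simplefilter('ignore')
o=env.get_obs();print(o['opening'],o['gripper_force'],o['contact_force'])
tongs('wrist'); im=tongs('top'); save('t5.png',cv2.resize(im[90:200,130:350],None,fx=3.5,fy=3.5))
step((.63,-.15,.15),15)
W=np.concatenate([np.load(c+'.npy').reshape(-1,3) for c in ['top','scene']])
B=np.array([.6545,-.247])
for ax in [-108.8,-95,-85,-75,-65]:
    a=np.radians(ax); X=np.array([np.cos(a),np.sin(a)]); Y=np.array([-X[1],X[0]]); O=B-.1*X
    L=(W[:,:2]-O)@np.stack([X,Y],1); m=(W[:,2]>.055)&(W[:,2]<.3)
    gap=np.hypot(np.maximum(abs(L[:,0])-.0375,0),np.maximum(abs(L[:,1])-.095,0)); k=m&(gap<.06)
    j=np.argmin(np.where(m,gap,9)); print(ax,O.round(3),'min gap',gap[j].round(3),'at',W[j].round(3), 'final origin',(np.array([.4013,-.192])-.1*X).round(3))
E
```

```text
0.6395644743866918 4.792123252955207 [-0.38719494 -0.45578673 -2.19145856]
wrist -0.05 -0.0302 0.0294 43 z lo/hi [-0.0039 -0.0028  0.0017]
wrist -0.03 -0.0272 0.0272 264 z lo/hi [-0.006  -0.0047  0.0044]
wrist -0.01 -0.0249 0.0254 247 z lo/hi [-0.0092 -0.0003  0.0145]
wrist 0.01 -0.028 0.0287 1471 z lo/hi [-0.0135 -0.0045  0.0122]
wrist 0.03 -0.0227 0.0241 606 z lo/hi [-0.006  -0.0037  0.013 ]
wrist 0.05 -0.0186 0.0206 547 z lo/hi [-0.0041 -0.0029  0.0114]
wrist 0.07 -0.0132 0.0157 617 z lo/hi [-0.0043 -0.003   0.0108]
wrist 0.09 -0.0071 0.0097 900 z lo/hi [-0.0049 -0.003   0.0115]
wrist 0.11 -0.0021 0.0042 908 z lo/hi [-0.0056 -0.0042  0.0058]
wrist 0.13 -0.0021 0.0048 293 z lo/hi [0.0039 0.0052 0.0065]
x range -0.0467 0.129
top -0.13 -0.038 0.0338 14 z lo/hi [-0.0092 -0.0043  0.0127]
top -0.11 -0.0389 0.035 53 z lo/hi [-0.0102 -0.0042  0.0118]
top -0.09 -0.0372 0.034 51 z lo/hi [-0.0105 -0.005   0.0113]
top -0.07 -0.0377 0.0346 51 z lo/hi [-0.0077 -0.0025  0.0127]
top -0.05 -0.0325 0.0307 39 z lo/hi [-0.006  -0.0019  0.0145]
top -0.03 -0.0289 0.0265 41 z lo/hi [-0.0083 -0.0038  0.0141]
top -0.01 nan 0.0259 14 z lo/hi [-0.0135 -0.004   0.0127]
top 0.09 -0.0034 0.0059 25 z lo/hi [-0.0079 -0.0014  0.0063]
top 0.11 -0.0026 0.0042 30 z lo/hi [-0.0088 -0.0046  0.0046]
top 0.13 -0.0028 0.0033 9 z lo/hi [0.0023 0.0037 0.0075]
x range -0.1244 0.1277
t 15.65 tcp [0.686  0.0542 0.1508] yaw -18.82 M z [-0.003  0.    -1.   ] shift [-1.409  0.086  0.006] rz -0.282
-108.8 [ 0.687 -0.152] min gap 0.023 at [ 0.782 -0.121  0.123] final origin [ 0.434 -0.097]
-95 [ 0.663 -0.147] min gap 0.015 at [ 0.775 -0.113  0.127] final origin [ 0.41  -0.092]
-85 [ 0.646 -0.147] min gap 0.037 at [ 0.775 -0.113  0.127] final origin [ 0.393 -0.092]
-75 [ 0.629 -0.15 ] min gap 0.056 at [ 0.775 -0.113  0.127] final origin [ 0.375 -0.095]
-65 [ 0.612 -0.156] min gap 0.071 at [ 0.775 -0.113  0.127] final origin [ 0.359 -0.101]
```

>>> arm_command([
  [[0, 0, -0.048, 0, 0, 0, 0.64], [0, 0, -0.048, 0, 0, 0, 0.64], [0, 0, -0.048, 0, 0, 0, 0.64], [0, 0, -0.048, 0, 0, 0, 0.64], [0, 0, -0.048, 0, 0, 0, 0.64], [0, 0, 0, -0.08, -0.04, 0, 0.64], [0, 0, 0, -0.16, -0.06, 0, 0.64], [0, 0, 0, -0.18, -0.08, 0, 0.64], [0, 0, 0, -0.18, -0.08, 0, 0.64], [0, 0, 0, -0.18, -0.08, 0, 0.64]],
])

```text
time: 16.65
tcp_pos: [0.656, -0.0718, 0.1515]
tool_rot: [-0.001, 0.644, 0.765, -0.001]
contact_force: [0.5, 0.1, -1.6]
opening: 0.639
gripper_force: 4.8
```

>>> arm_command([
  [[0, 0, 0, -0.18, -0.08, 0, 0.64], [0, 0, 0, -0.16, -0.07, 0, 0.64], [0, 0, 0, -0.1, -0.037, 0, 0.64], [0, 0, 0, -0.053, -0.02, 0, 0.64], [0, 0, 0, 0, 0, 0.05, 0.64], [0, 0, 0, 0, 0, 0.1, 0.64], [0, 0, 0, 0, 0, 0.05, 0.64], [0, 0, 0, 0, 0, 0, 0.64], [0, 0, 0, 0, 0, 0, 0.64], [0, 0, 0, 0, 0, 0, 0.64]],
])

```text
time: 17.65
tcp_pos: [0.64, -0.1477, 0.1228]
tool_rot: [0.0, 0.643, 0.766, 0.0]
contact_force: [0.2, -0.8, -1.7]
opening: 0.638
gripper_force: 4.8
```

```bash
python3 - <<'E'
from tl import *
import warnings; warnings.simplefilter('ignore')
o=env.get_obs();print(o['opening'],o['gripper_force'])
im=tongs('top'); save('t6.png',cv2.resize(im[90:230,190:380],None,fx=4,fy=4,interpolation=cv2.INTER_CUBIC))
step((.6385,-.148,.032),10)
E
```

```text
0.6382932552084957 4.792083938118594
top -0.13 -0.0377 0.0334 10 z lo/hi [-0.01   -0.0042  0.0096]
top -0.11 -0.039 0.0345 47 z lo/hi [-0.0107 -0.0059  0.008 ]
top -0.09 -0.0374 0.034 49 z lo/hi [-0.0107 -0.007   0.0108]
top -0.07 -0.0374 nan 27 z lo/hi [-0.0071 -0.0023  0.0139]
top -0.05 -0.033 nan 17 z lo/hi [-0.0061 -0.003   0.0125]
top 0.05 nan 0.0197 22 z lo/hi [-0.0056 -0.0023  0.0087]
x range -0.1242 0.0618
t 17.7 tcp [ 0.64  -0.148  0.123] yaw 10.02 M z [ 0.001 -0.    -1.   ] shift [ 0.002 -0.011  0.607] rz 0.0
```

View pics/t6.png

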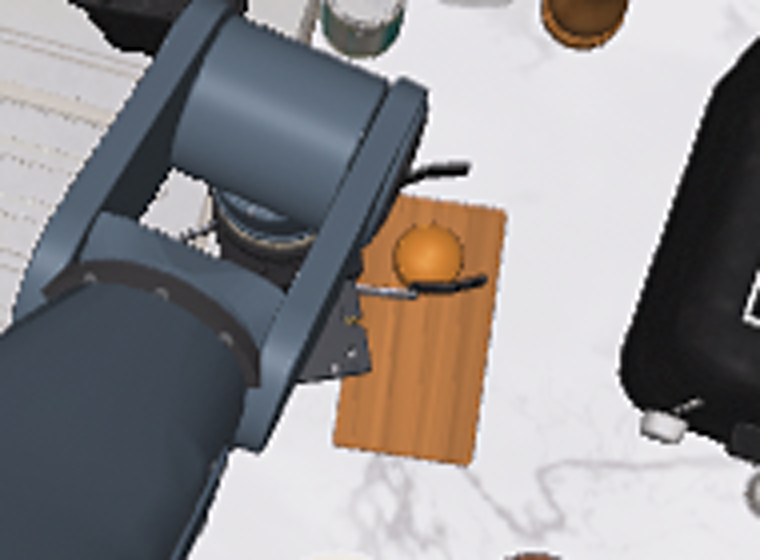

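The picture shows the jaws on either side of the bun top at (430,255), in height still well above it. I go lower and measure again.

>>> arm_command([
  [[0, 0, 0, 0, 0, 0.05, 0.64], [0, 0, 0, 0, 0, 0.1, 0.64], [0, 0, 0, 0, 0, 0.1, 0.64], [0, 0, 0, 0, 0, 0.08, 0.64], [0, 0, 0, 0, 0, 0.04, 0.64], [0, 0, 0, 0, 0, 0, 0.64], [0, 0, 0, 0, 0, 0, 0.64], [0, 0, 0, 0, 0, 0, 0.64], [0, 0, 0, 0, 0, 0, 0.64], [0, 0, 0, 0, 0, 0, 0.64]],
])

```text
time: 18.7
tcp_pos: [0.6399, -0.1483, 0.0677]
tool_rot: [0.001, 0.643, 0.766, 0.0]
contact_force: [0.2, 0.9, -1.6]
opening: 0.644
gripper_force: 4.8
```

```bash
python3 - <<'E'
from tl import *
from scipy.spatial.transform import Rotation as R
import warnings; warnings.simplefilter('ignore')
im=tongs('top'); 
o=env.get_obs(); q=o['tool_rot']; M=R.from_quat([q[1],q[2],q[3],q[0]]).as_matrix()
for c in ['top','scene']:
    i=env.camera_info(c); im,d=env.capture(c); W=cloud(c,d,i); L=(W-o['tcp_pos'])@M
    h=cv2.cvtColor(im,cv2.COLOR_RGB2HSV)
    r=env.trace(c,'bun_top')
    for k in r[:1]:
        m=k['region']&(d>0)&(W[...,2]>.018)&(W[...,2]<.05)&(np.hypot(W[...,0]-.656,W[...,1]+.247)<.03); p=L[m]
        print(c,k['score'],m.sum(),'bun in tool frame min/max',p.min(0).round(4),p.max(0).round(4),'mid',((p.min(0)+p.max(0))/2).round(4), 'world mean',W[m].mean(0).round(4))
save('t7.png',cv2.resize(env.capture('top')[0][110:210,250:380],None,fx=5,fy=5,interpolation=cv2.INTER_CUBIC))
step((.6405,-.148,.032),10)
E
```

```text
top -0.13 -0.0377 0.0332 8 z lo/hi [-0.0094 -0.0052  0.0092]
top -0.11 -0.0131 0.015 108 z lo/hi [-0.0093  0.0241  0.0297]
top -0.09 -0.0134 0.0124 115 z lo/hi [-0.0097  0.0234  0.0289]
top -0.07 -0.0373 nan 21 z lo/hi [-0.0086 -0.0025  0.0078]
top -0.05 -0.0325 nan 14 z lo/hi [-0.0064 -0.0014  0.0115]
top 0.05 nan 0.0221 4 z lo/hi [-0.0045 -0.0017 -0.0006]
x range -0.1232 0.0442
top 0.47 247 bun in tool frame min/max [-0.1235 -0.0244  0.0198] [-0.0772  0.021   0.0485] mid [-0.1004 -0.0017  0.0342] world mean [ 0.6535 -0.2463  0.0378]
scene 0.62 88 bun in tool frame min/max [-0.1233 -0.0286  0.0288] [-0.0805 -0.0006  0.0494] mid [-0.1019 -0.0146  0.0391] world mean [ 0.6402 -0.257   0.0287]
t 19.0 tcp [ 0.6395 -0.1482  0.0672] yaw 9.99 M z [ 0. -0. -1.] shift [0.    0.007 0.234] rz -0.0
```

View pics/t7.png

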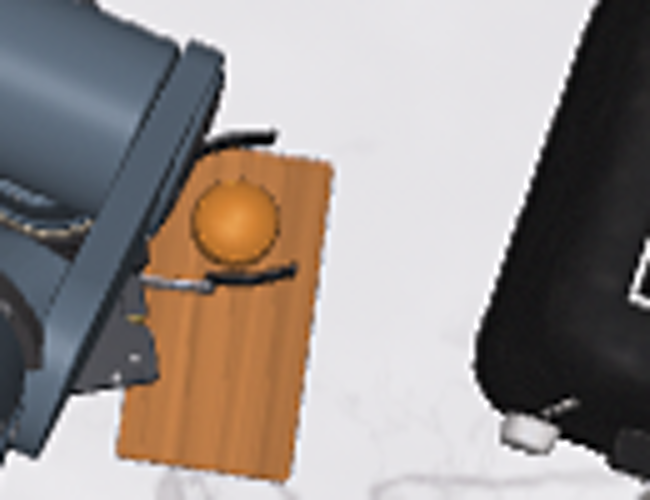

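The jaws are centred on the bun top: (237,223) in the picture, with the jaws at (240,140) and (255,275). I lower and squeeze.

>>> arm_command([
  [[0, 0, 0, 0, 0.004, 0.04, 0.64], [0, 0, 0, 0, 0, 0.06, 0.64], [0, 0, 0, 0, 0, 0.06, 0.64], [0, 0, 0, 0, 0, 0.05, 0.64], [0, 0, 0, 0, 0, 0.024, 0.64], [0, 0, 0, 0, 0, 0, 0.64], [0, 0, 0, 0, 0, 0, 0.64], [0, 0, 0, 0, 0, 0, 0.6], [0, 0, 0, 0, 0, 0, 0.57], [0, 0, 0, 0, 0, 0, 0.55]],
], newtons=20)

```text
time: 20.0
tcp_pos: [0.6403, -0.1482, 0.0324]
tool_rot: [0.0, 0.643, 0.766, 0.0]
contact_force: [0.1, 0.1, -2.0]
opening: 0.564
gripper_force: 6.5
```

>>> arm_command([
  [[0, 0, 0, 0, 0, 0, 0.53], [0, 0, 0, 0, 0, 0, 0.52], [0, 0, 0, 0, 0, 0, 0.51], [0, 0, 0, 0, 0, 0, 0.49], [0, 0, 0, 0, 0, 0, 0.47], [0, 0, 0, 0, 0, 0, 0.44], [0, 0, 0, 0, 0, 0, 0.42], [0, 0, 0, 0, 0, 0, 0.42], [0, 0, 0, 0, 0, 0, 0.42], [0, 0, 0, 0, 0, 0, 0.42]],
])

```text
time: 21.0
tcp_pos: [0.6401, -0.1481, 0.0319]
tool_rot: [-0.0, 0.643, 0.766, -0.0]
contact_force: [0.6, -0.2, -1.2]
opening: 0.494
gripper_force: 19.9
```

>>> arm_command([
  [[0, 0, 0, 0, 0, -0.02, 0.42], [0, 0, 0, 0, 0, -0.05, 0.42], [0, 0, 0, 0, 0, -0.1, 0.42], [0, 0, 0, 0, 0, -0.13, 0.42], [0, 0, 0, 0, 0, -0.15, 0.42], [0, 0, 0, 0, 0, -0.15, 0.42], [0, 0, 0, 0, 0, -0.12, 0.42], [0, 0, 0, 0, 0, -0.08, 0.42], [0, 0, 0, 0, 0, -0.033, 0.42], [0, 0, 0, 0, 0, 0, 0.42]],
])

```text
time: 22.0
tcp_pos: [0.6404, -0.1482, 0.1579]
tool_rot: [0.001, 0.643, 0.766, 0.0]
contact_force: [0.9, -0.3, -1.3]
opening: 0.499
gripper_force: 19.9
```

>>> arm_command([
  [[0, 0, 0, 0, 0, 0, 0.42], [0, 0, 0, 0, 0, 0, 0.42], [0, 0, 0, 0, 0, 0, 0.42], [0, 0, 0, 0, 0, 0, 0.42], [0, 0, 0, 0, 0, 0, 0.42], [0, 0, 0, 0, 0, 0, 0.42], [0, 0, 0, 0, 0, 0, 0.42], [0, 0, 0, 0, 0, 0, 0.42], [0, 0, 0, 0, 0, 0, 0.42], [0, 0, 0, 0, 0, 0, 0.42]],
])

```text
time: 23.0
tcp_pos: [0.6401, -0.1481, 0.1569]
tool_rot: [0.0, 0.643, 0.766, -0.0]
contact_force: [0.3, 0.6, -1.1]
opening: 0.496
gripper_force: 19.9
```

```bash
python3 - <<'E'
from tl import *
step((.3856,-.0928,.157),10)
o=env.get_obs(); print(o['opening'],o['gripper_force'])
c='top'; i=env.camera_info(c); im,d=env.capture(c); W=cloud(c,d,i)
for k in env.trace(c,'bun_top')[:2]:
    m=k['region']&(d>0); p=W[m]; print(k['score'],np.array(k['at'])*[512,384],m.sum(),np.median(p,0).round(4),p.min(0).round(3),p.max(0).round(3))
save('t8.png',cv2.resize(im[90:230,190:380],None,fx=4,fy=4,interpolation=cv2.INTER_CUBIC))
E
```

```text
t 23.0 tcp [ 0.6401 -0.1481  0.1569] yaw 9.99 M z [ 0. -0. -1.] shift [ 0.657 -1.607 -0.   ] rz -0.0
0.49647641711977186 19.945051968097687
0.55 [302.1824 145.4976] 291 [ 0.6538 -0.2461  0.1643] [ 0.635 -0.269  0.142] [ 0.682 -0.225  0.173]
```

View pics/t8.png

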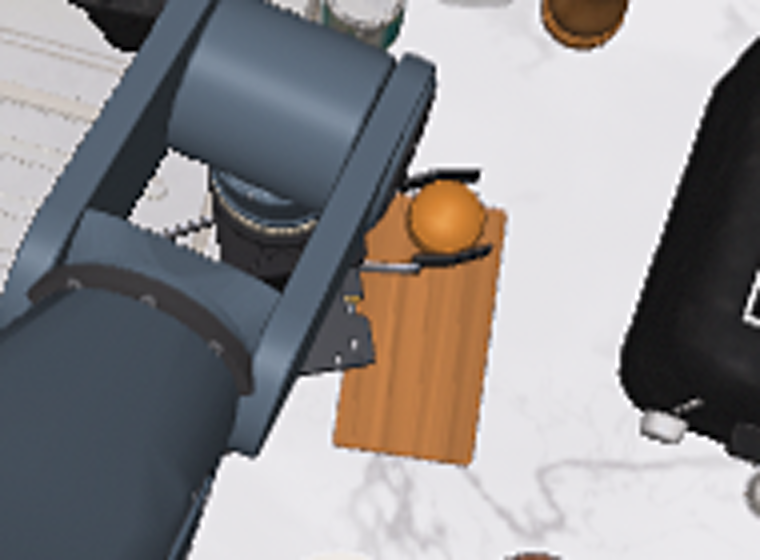

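The bun top at (447,215) is in the jaws, lifted, with its top at z = 0.17. I carry it over the burger.

>>> arm_command([
  [[0, 0, 0, 0.02, -0.05, 0, 0.42], [0, 0, 0, 0.04, -0.1, 0, 0.42], [0, 0, 0, 0.04, -0.1, 0, 0.42], [0, 0, 0, 0.05, -0.12, 0, 0.42], [0, 0, 0, 0.05, -0.12, 0, 0.42], [0, 0, 0, 0.05, -0.12, 0, 0.42], [0, 0, 0, 0.05, -0.12, 0, 0.42], [0, 0, 0, 0.05, -0.12, 0, 0.42], [0, 0, 0, 0.05, -0.12, 0, 0.42], [0, 0, 0, 0.05, -0.12, 0, 0.42]],
])

```text
time: 24.1
tcp_pos: [0.4661, -0.1096, 0.1572]
tool_rot: [0.0, 0.643, 0.766, -0.0]
contact_force: [-0.4, -0.0, -0.2]
opening: 0.497
gripper_force: 19.9
```

>>> arm_command([
  [[0, 0, 0, 0.05, -0.12, 0, 0.42], [0, 0, 0, 0.05, -0.12, 0, 0.42], [0, 0, 0, 0.04, -0.1, 0, 0.42], [0, 0, 0, 0.04, -0.1, 0, 0.42], [0, 0, 0, 0.027, -0.077, 0, 0.42], [0, 0, 0, 0, 0, 0, 0.42], [0, 0, 0, 0, 0, 0, 0.42], [0, 0, 0, 0, 0, 0, 0.42], [0, 0, 0, 0, 0, 0, 0.42], [0, 0, 0, 0, 0, 0, 0.42]],
])

```text
time: 25.1
tcp_pos: [0.3862, -0.0931, 0.1569]
tool_rot: [0.0, 0.643, 0.766, 0.0]
contact_force: [-0.4, -0.2, -1.7]
opening: 0.496
gripper_force: 19.9
```

```bash
python3 - <<'E'
from tl import *
step((.3856,-.0928,.157),10)
o=env.get_obs(); print(o['opening'],o['gripper_force'],np.abs(o['dq']).max())
ims=[]
for c in ['top','scene']:
    i=env.camera_info(c); im,d=env.capture(c); W=cloud(c,d,i); ims.append(im)
    for t in ['bun_top','patty']:
      for k in env.trace(c,t)[:3]:
        m=k['region']&(d>0); p=W[m]; print(c,t,round(k['score'],2),np.array(k['at'])*[512,384],m.sum(),np.median(p,0).round(4),np.percentile(p,3,axis=0).round(3),np.percentile(p,97,axis=0).round(3))
a=cv2.resize(ims[0][190:310,200:340],None,fx=2.8,fy=2.8); b=cv2.resize(ims[1][170:290,150:290],None,fx=2.8,fy=2.8)
save('f9.png',np.hstack([a,b]))
E
```

```text
t 25.1 tcp [ 0.3862 -0.0931  0.1569] yaw 10.0 M z [ 0. -0. -1.] shift [ 0.003 -0.003 -0.001] rz -0.0
0.49629845727761224 19.945101141929626 0.007774460089100626
top bun_top 0.6 [278.1184 249.216 ] 333 [ 0.4032 -0.1931  0.164 ] [ 0.382 -0.215  0.137] [ 0.424 -0.172  0.17 ]
top patty 0.88 [321.6896 237.888 ] 594 [ 0.4231 -0.3209  0.0235] [ 0.392 -0.353  0.019] [ 0.453 -0.289  0.027]
top patty 0.8 [156.9792 177.792 ] 584 [0.5801 0.1328 0.022 ] [0.548 0.1   0.012] [0.611 0.165 0.026]
top patty 0.62 [398.1824 245.1072] 627 [ 0.4213 -0.4982  0.0893] [ 0.395 -0.533  0.015] [ 0.446 -0.481  0.094]
scene patty 0.9 [274.9952 246.912 ] 503 [ 0.4106 -0.329   0.0211] [ 0.385 -0.357  0.001] [ 0.452 -0.293  0.024]
scene patty 0.51 [238.2848 232.2048] 224 [ 0.3918 -0.1977  0.0351] [ 0.375 -0.217  0.023] [ 0.421 -0.173  0.038]
```

View pics/f9.png

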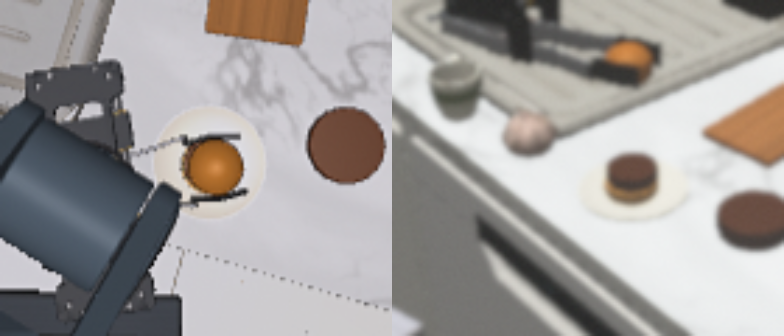

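The bun top is held at (214,166) above the burger, measured at (0.403, -0.193). The patty is at (632,168), flat on the bun base, measured at (0.401, -0.192). Everything is still, so I hand the job in.

```bash
python3 -c "
from workcell import env
print(env.job_done())"
```

```text
the job is handed in; nothing more can be done
None
```

I handed the job in after about 25 s of the 58 s allowed: the patty lies centred on the bun base, and the tongs hold the bun top still about 10 cm above it; `job_done()` gave no verdict.

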